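# Hold the sprung lid of the pencil chest just below its balance point

## Robot

A 7-joint arm with a two-finger parallel gripper is mounted at the origin on the work surface. World frame = base frame: x ahead of the robot, y to its left, z up, the work surface at z = 0. Lengths are in mm, angles in degrees, forces in N, time in s.
With the tool pointing down it reaches from about 350 to 775 mm from the base axis. Payload 3.1 kg.
Tool frame: the origin (TCP) lies midway between the tips of the shut fingers; the grasp point (between the pads) lies ctrl.grasp_offset behind it (ctrl.grasp_offset is the distance from the TCP to the grasp point, in mm); z points along the fingers, y is the line along which they close (so a half turn about z gives the same grasp; the last joint's range is limited). The gripper opens to 85 mm and grips with 20 to 120 N. Pads are 22 mm wide; open, the fingers measure 114 mm over their backs; the gripper's body (76 mm by 85 mm) begins 54 mm behind the grasp point. The pads swing forward as they close: fully open they stand 13 mm farther back than shut.
Start: joints at [60.693, 17.813, 0.802, 86.603, -0.252, 75.585, -1.558], TCP at [249.023, -490.413, 231.304] pointing down, gripper open.
Joint ranges: [-154.91, 154.91], [-16.99, 109.72], [-72.82, 74.43], [7.12, 147.25], [-82.49, 262.49], [11.32, 116.49], [-174.64, 174.64]. Speed limits (degrees/s): [159.86, 159.86, 180, 180, 180, 180, 180].

## Interface

Orientations are given as a 3x3 rotation matrix whose columns are the frame's x, y, z axes.
In Python, from workcell import ctrl gives the robot as it stands.
- The arm moves only by the tool jog_arm, never from a script. Its argument "commands" is text: rows parted by semicolons, each of 7 numbers parted by spaces: the shift along the tool's x, y, z in m, then the turn, a rotation vector about the tool's x, y, z in units of 6 degrees (1.0 is 6 degrees), then the closure, from 0 (fully open) to 1 (shut). In form: tx ty tz rx ry rz claw; .... A call has 1 to 12 rows; each row is the pose to reach, as a shift and turn from the pose commanded when the call began, along the tool's axes at that moment; what a row does not reach only later rows make up. A row lasts 1/8 s, in which the tool goes at most 62.5 mm and 10.7 degrees, less where a joint would pass 70% of its speed; a pose out of reach is approached as far as the arm can. A call with a gripper value outside its range is refused whole. The fingers move at their own pace and stop on an object; the grip force is fixed at half the most. Time passes only in rows, so rows that repeat a pose let the fingers close. It gives the time, the measured TCP pose, the force, the opening and the grip force at its end, in the units of the state.
- ctrl.read_state(): the state, without advancing time (a new reading comes with each control period).
- ctrl.read_camera(name): name is "scene" or "top"; returns the picture (400x640x3 uint8, red, green, blue); there is no depth.
- ctrl.get_calibration(name): a dict with "camera_matrix" (3x3 intrinsics, pixels), "extrinsics" (4x4, takes a point from camera to world coordinates). Camera axes: x right, y down, z forward; pixel columns grow to the right and rows downward; lengths in mm; the calibration is good to about 2 mm. A picture is of the moment at which its call begins. get_calibration takes no time and is no camera call.
- ctrl.finish_job(): hands the job in; it is judged then, once.
Trained networks look in the newest picture that a camera, given by its name, has taken for a name from the list of things; names that differ only in an ending like _2 or _b are one class to them, and where a whole thing is asked for, a point or a joint stands for the part that bears it (a point fixed in the world has none). Each returns a list of dicts, best first, with "p" (0 to 1); they miss things now and then, are a little off and sometimes report something else, mostly with a low value. They report only what shows in the picture. A call takes as long as a camera call. They do not tell look-alikes from the thing itself.
- ctrl.boxes_of(camera, name): "uv" ([column, row] in pixels, amid what is visible of it).
The state is a dict: "time_s": time; "q": joint angles; "qd": joint speeds; "effort": joint torques, N m; "tool_pos": TCP position; "eef_rot": TCP orientation; "ft_force": force on the tool from outside, world axes, zero at the start; "moment": the same for the moment, N m; "gripper_width": finger opening in mm; "finger_force": force on a finger pad.
Only numpy, scipy, OpenCV 4.12 (cv2) and the standard library are available. Lean on these libraries where they do the work, as an engineer would, in place of code of your own. Each camera call takes 0.05 s, during which the arm holds its last target. There are 200 camera calls.

## Task

Take the blue ink jar off the lid of the wooden pencil chest and stand it upright on the round cork coaster. Then, holding the lid's steel bar, raise the sprung lid a little past its balance point into the red zone of the scale without letting it fly open, and ease it back to just below the balance point, with the pointer in the green zone, so that I can fit the stay. Finish while still holding the lid motionless there with the gripper; keep the jar upright and leave everything else on the desk where it is.

Things in the scene. Friction and masses are not known exactly. Their poses are not given: they have to be found in the camera images.
- jar_centre (a point): Centre of the blue ink jar with a black cap (upright, 52 mm diameter, 70 mm high, about 0.2 kg), half-way up it, z up. At the start it stands loose on the lid. Never tip it by more than 0.5 rad.
- cork_top (a point): Centre of the upper face of the brown cork coaster, a fixed disc of 110 mm diameter, 6 mm thick, lying on the desk left or right of the chest (z up); a grey coaster of the same size on the other side is not wanted. The whole foot of the jar belongs on the cork.
- chest: The pencil chest, fixed: an open wooden box 200 mm deep (x), 220 wide (y), 90 high. Origin at the centre of its underside, z up, x level from its front (the bar's side) to its hinge side. On each side, 113 mm from the middle, a thin quadrant scale stands round the hinge (radius 55 to 75 mm, top 165 mm above the desk): white 0 to 0.70 rad, green 0.70 to 0.90, gap, red from 0.95.
- lid_hinge (a point): Middle of the lid's hinge line, on the far (+x of the chest) top rim, 100 mm from the chest's centre and 90 mm above the desk; the hinge line runs along the chest's y axis. Fixed to the chest and has its axes.
- lid_bar (a point): Centre of the lid's round steel bar (12 mm thick, 110 mm long, parallel to the hinge, turning with the lid). Two thin legs, 50 mm either side of its middle, reach 45 mm forward and up at 45 degrees from the lid's front edge: when shut it is 232 mm in front of the hinge line and 36 mm above it. Pinched from above, fingers before and behind it, it turns between them as the lid swings.
- lid (a joint): Angle of the lid (panel 200 x 216 x 8 mm, 0.75 kg, upper face 98 mm above the desk when shut): 0 shut, growing as the bar rises and swings back; stop at 1.4. Sprung, balance point at 0.95 rad: below it the lid falls shut, above it it flies open (beyond 1.3 counts as flown open). A black pin on each side points to the scale. Lifting at the bar takes 1.5 N when shut, less and less higher up.
- green_ink: Small green ink bottle (44 mm diameter, 60 mm high), loose bystander; origin at the centre of its underside.
- brush_pot: White pot with brushes (76 mm diameter, 100 mm high, brushes to 190 mm), loose bystander; origin at the centre of its underside.
- stapler: Blue stapler (130 x 35 x 50 mm), loose bystander; origin at the centre of its underside.
- tape_roll: Orange roll of tape lying flat (80 mm diameter, 20 mm high), loose bystander; origin at the centre of its underside.
- eraser: White eraser (50 x 22 x 14 mm), loose bystander; origin at the centre of its underside.
There are look-alikes about, which are no part of the job. What is shaped like the part that bears jar_centre but purple is not meant.

How it is judged (in metres and radians):
On the way, in this order (a step that is already met when the one before it is completed fails the run):
1. the ink jar stands released and upright on the cork coaster, the lid still shut (horizontal distance between jar_centre and cork_top below 0.031 m and z of jar_centre in the frame of cork_top below 0.04 m and angle between jar_centre's own z axis and vertical below 0.1 rad and contact force between the fingers and jar below 0.1 N and value of joint lid below 0.1 rad), for 0.2 s.
2. the lid, in the fingers, is past its balance point (value of joint lid above 0.96 rad and contact force between the fingers and lid above 0.1 N), for 0.1 s.
At the end, for the whole second after the job is handed in: The gripper's fingers still hold the lid motionless (under 0.08 rad/s) at 0.68 to 0.92 rad, just below its balance point of 0.95, and the ink jar stands upright (within 0.1 rad) on the cork coaster, its centre within 31 mm of the coaster's centre (value of joint lid between 0.68 and 0.92 rad and velocity of joint lid between -0.08 and 0.08 rad/s and contact force between the fingers and lid above 0.1 N and horizontal distance between jar_centre and cork_top below 0.031 m and z of jar_centre in the frame of cork_top below 0.04 m and angle between jar_centre's own z axis and vertical below 0.1 rad); the arm keeps its last pose, push and grip.
It fails at once if the lid flies open (beyond 1.3 rad) (value of joint lid above 1.3 rad).
It fails at once if the ink jar is tipped by more than 0.5 rad (angle between jar_centre's own z axis and vertical above 0.5 rad).
It fails at once if a bystander is moved by more than 40 mm (distance of any of green_ink, brush_pot, stapler, tape_roll, eraser from where it was at the start of the episode above 0.04 m).
It also fails if it takes over 64 s, if anything falls off the work surface, if the arm or the gripper's body presses on something with over 40 N, if the wrist force passes 120 N, or if a joint passes its speed limit or range.

## Working session

There is one attempt and no reset: what is moved stays moved. The work goes in short steps, Python scripts to look and compute and a tool call to move; the robot and the scene stay as the last step left them, time stands still between calls to the robot, and variables do not carry over. Pictures are saved under pics/ and viewed, at most 10 in all, crops included, and the job is handed in when it is done.

Besides the shell and the picture viewer there is one more tool, called after "Request:" by a JSON object that holds its "method" and its "body", one argument or row to a line. jog_arm: Moves the arm, as the interface text tells. Its arguments: {"type":"object","properties":{"commands":{"type":"string"}},"required":["commands"]}

```bash
mkdir -p pics
cat > h.py <<'E'
import numpy as np,cv2
from workcell import ctrl
def snap(c,fn=None):
    im=ctrl.read_camera(c)
    if fn: cv2.imwrite('pics/'+fn,im[:,:,::-1])
    return im
def back(c,uv,z):
    k=ctrl.get_calibration(c);K=np.array(k['camera_matrix']);E=np.array(k['extrinsics'])
    d=E[:3,:3]@np.linalg.solve(K,[uv[0],uv[1],1]);o=E[:3,3]
    return o+d*(z-o[2])/d[2]
def proj(c,p):
    k=ctrl.get_calibration(c);K=np.array(k['camera_matrix']);E=np.linalg.inv(np.array(k['extrinsics']))
    q=K@(E[:3,:3]@np.array(p)+E[:3,3]);return q[:2]/q[2]
E
python3 - <<'E'
from h import *
a=snap('top','t0.png');b=snap('scene','s0.png')
zs=dict(jar_centre=133,cork_top=6,chest=45,lid_bar=126,lid=98,green_ink=30,brush_pot=50,stapler=25,tape_roll=10,eraser=7)
for n,z in zs.items():
  for c in('top','scene'):
    try:
      for r in ctrl.boxes_of(c,n)[:3]: print(n,c,np.round(r['uv']),round(r['p'],2),np.round(back(c,r['uv'],z)))
    except Exception as e: print(n,c,e)
s=ctrl.read_state();print(s['tool_pos'],np.round(s['eef_rot'],3),s['time_s'],ctrl.grasp_offset)
for c in('top','scene'):print(np.round(ctrl.get_calibration(c)['extrinsics'],2))
E
```

```text
jar_centre top [326. 186.] 0.69 [596.   3. 133.]
jar_centre top [350. 245.] 0.63 [451. -52. 133.]
jar_centre scene [329. 212.] 0.7 [610.  -1. 133.]
cork_top top [447. 226.] 0.67 [ 506. -333.    6.]
cork_top top [312. 183.] 0.62 [638.  37.   6.]
cork_top scene [199. 237.] 0.6 [ 501. -319.    6.]
chest top [310. 183.] 0.92 [628.  42.  45.]
chest scene [351. 242.] 0.78 [642.  48.  45.]
chest scene [211. 180.] 0.57 [ 332. -271.   45.]
lid_bar top [311. 189.] 0.85 [593.  38. 126.]
lid_bar scene [349. 233.] 0.78 [675.  28. 126.]
lid top [309. 182.] 0.61 [618.  43.  98.]
lid scene [352. 231.] 0.61 [649.  44.  98.]
green_ink top [223. 183.] 0.67 [638. 280.  30.]
green_ink scene [440. 226.] 0.87 [638. 288.  30.]
brush_pot top [442. 168.] 0.88 [ 662. -318.   50.]
brush_pot scene [196. 273.] 0.81 [ 643. -319.   50.]
brush_pot scene [332. 211.] 0.72 [536.  29.  50.]
brush_pot scene [348. 233.] 0.18 [618.  47.  50.]
stapler scene [486. 196.] 0.98 [564. 461.  25.]
stapler scene [330. 211.] 0.48 [514.  29.  25.]
stapler scene [207. 183.] 0.29 [ 320. -287.   25.]
tape_roll top [446. 305.] 0.73 [ 296. -311.   10.]
tape_roll scene [208. 181.] 0.91 [ 296. -285.   10.]
eraser top [479. 207.] 0.54 [ 558. -427.    7.]
eraser scene [351. 232.] 0.7 [582.  66.   7.]
eraser scene [156. 264.] 0.59 [ 561. -422.    7.]
eraser scene [199. 240.] 0.31 [ 512. -320.    7.]
[ 249.01830841 -490.40963163  231.30905835] [[ 0.892  0.453 -0.   ]
 [ 0.453 -0.892 -0.   ]
 [-0.     0.    -1.   ]] 1.1 18.700000000000003
[[-3.0000e-02 -9.8000e-01  1.9000e-01  3.6989e+02]
 [-1.0000e+00  3.0000e-02 -2.0000e-02  3.0160e+01]
 [ 2.0000e-02 -1.9000e-01 -9.8000e-01  1.0204e+03]
 [ 0.0000e+00  0.0000e+00  0.0000e+00  1.0000e+00]]
[[ 2.40000e-01  6.90000e-01 -6.80000e-01  1.18229e+03]
 [ 9.70000e-01 -1.80000e-01  1.60000e-01 -1.55470e+02]
 [-1.00000e-02 -7.00000e-01 -7.20000e-01  7.88990e+02]
 [ 0.00000e+00  0.00000e+00  0.00000e+00  1.00000e+00]]
```

View pics/t0.png

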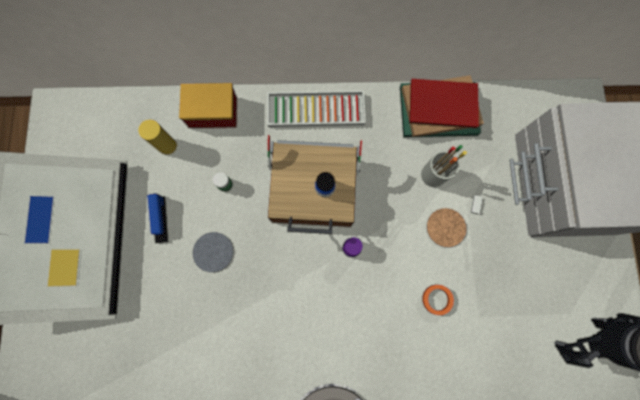

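View pics/s0.png

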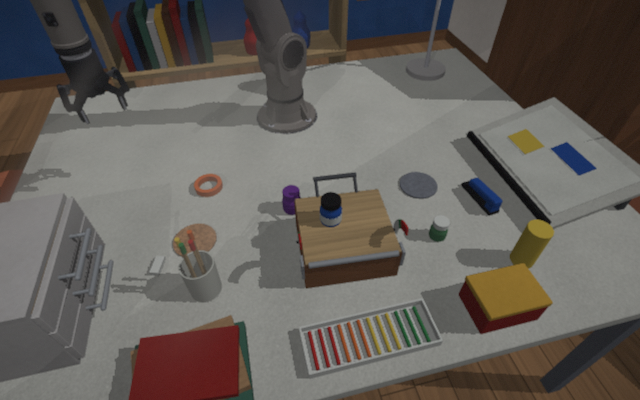

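The top view shows two jars. The blue one with a black cap stands on the lid at (325,184). The purple one stands on the desk at (352,246), so it is a look-alike. The wanted jar is the blue one on the lid. There are also two discs: brown cork at (447,228) and grey at (214,252), and the cork is the one I want. The bar runs from about (289,221) to (332,230). I'll confirm this in a crop and refine the positions.

Run:
```python
from h import *
t=cv2.imread('pics/t0.png');s=cv2.imread('pics/s0.png')
a=cv2.resize(t[125:265,255:475],None,fx=3.6,fy=3.6,interpolation=cv2.INTER_CUBIC)[:, :792]
cv2.imwrite('pics/c1.png',a)
b=cv2.resize(s[165:295,270:420],None,fx=4.5,fy=4.5,interpolation=cv2.INTER_CUBIC)
cv2.imwrite('pics/c2.png',b)
def seg(im,lo,hi,win,nm,c,z):
    h=cv2.cvtColor(im,cv2.COLOR_BGR2HSV);m=cv2.inRange(h,lo,hi);w=np.zeros_like(m);x0,y0,x1,y1=win;w[y0:y1,x0:x1]=m[y0:y1,x0:x1]
    n,l,st,ce=cv2.connectedComponentsWithStats(w);i=1+np.argmax(st[1:,4]);pts=np.argwhere(l==i)[:,::-1].astype(np.float32)
    print(nm,c,st[i],np.round(ce[i],1),np.round(back(c,ce[i],z),1));return pts
seg(t,(5,70,60),(20,255,255),(420,200,475,255),'cork','top',6)
seg(s,(5,50,60),(20,255,255),(165,215,220,265),'cork','scene',6)
seg(t,(0,0,0),(180,255,50),(305,165,345,205),'cap','top',168)
seg(s,(0,0,0),(180,255,50),(315,185,345,230),'cap','scene',160)
seg(t,(120,80,30),(160,255,255),(335,230,370,260),'purple','top',60)
p=seg(t,(8,60,90),(25,255,255),(260,135,365,230),'lid','top',98)
r=cv2.minAreaRect(p);bx=cv2.boxPoints(r);print(r);print([np.round(back('top',q,98)) for q in bx])
```

```text
cork top [ 427  209   39   38 1170] [446.2 227.3] [ 503.5 -331.2    6. ]
cork scene [173 224  43  41 978] [195.5 240. ] [ 508.7 -327.8    6. ]
cap top [317 173  18  19 259] [325.2 181.6] [598.7   4.3 168. ]
cap scene [321 193  20  19 308] [330.3 201.5] [603.9   4.4 160. ]
purple top [343 238  19  18 271] [352.3 246.6] [452.7 -63.8  60. ]
lid top [ 268  143   89   80 5902] [311.7 182.4] [616.   36.7  98. ]
((312.4944763183594, 182.2257080078125), (85.92589569091797, 74.9970932006836), 3.1363584995269775)
[array([529., 149.,  98.]), array([726., 139.,  98.]), array([708., -85.,  98.]), array([511., -65.,  98.])]
```

View pics/c1.png

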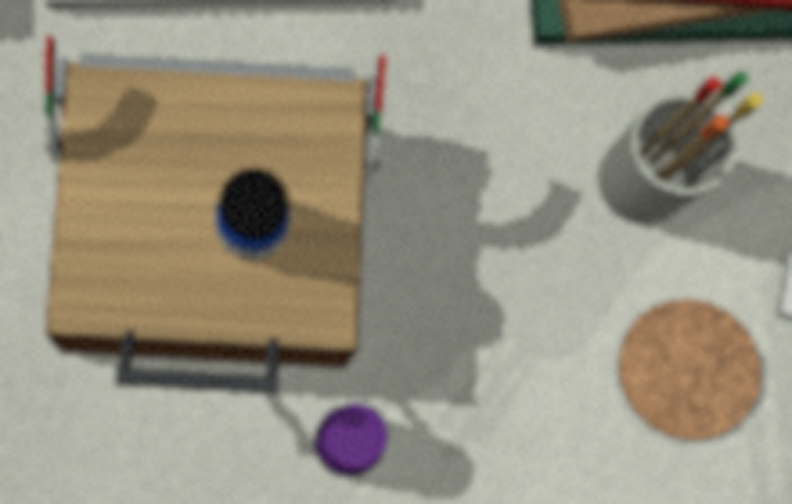

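View pics/c2.png

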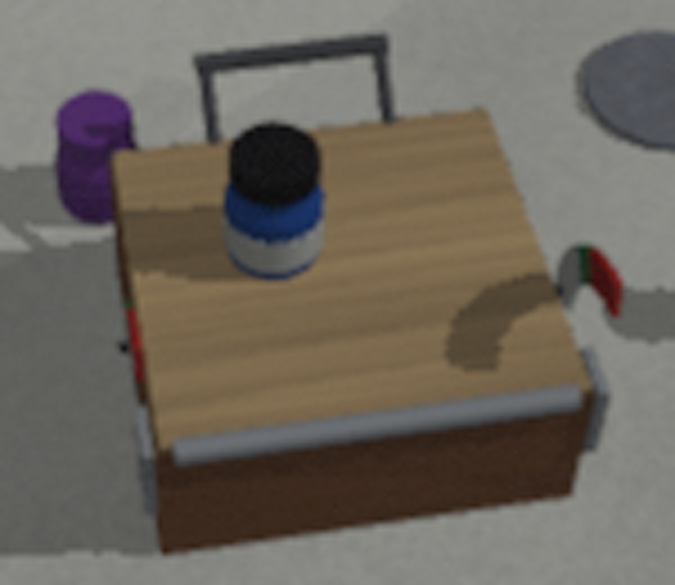

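The crops confirm the blue jar with a black cap on the lid. In c1 its cap is at (253,205), the bar runs from (122,378) to (272,386), and the cork is at (690,370). The purple jar is on the desk, clear of the bar.

```bash
cat >> h.py <<'E'
def rows(p,yaw):
    """shift (m) and turn (6deg units) in current tool axes to reach grasp-point p, tool down, tool y at yaw(deg)"""
    from scipy.spatial.transform import Rotation as R
    s=ctrl.read_state();T=np.array(s['eef_rot']);y=np.array([np.cos(np.radians(yaw)),np.sin(np.radians(yaw)),0]);z=np.array([0,0,-1.])
    D=np.c_[np.cross(y,z),y,z];tcp=np.array(p)+z*ctrl.grasp_offset
    return np.round(T.T@(tcp-s['tool_pos'])/1000,4),np.round(np.degrees(R.from_matrix(T.T@D).as_rotvec())/6,2)
E
python3 - <<'E'
from h import *
c1=lambda u,v:(255+u/3.6-.36,125+v/3.6-.36)
c2=lambda u,v:(270+u/4.5-.4,165+v/4.5-.4)
b=[back('top',c1(*p),126) for p in((122,378),(272,385))]
print('bar top',np.round(b),'scene',[np.round(back('scene',c2(*p),126)) for p in((200,62),(384,44))])
print('lid corners top FL FR BR',[np.round(back('top',c1(*p),98)) for p in((48,335),(355,350),(367,80))])
print('lid corners scene FL FR',[np.round(back('scene',c2(*p),98)) for p in((486,110),(115,152))])
print('jar bottom scene front', np.round(back('scene',c2(274,275),98)))
print('cap top c1',np.round(back('top',c1(253,205),168)), 'scene', np.round(back('scene',c2(276,148),168)))
E
```

```text
bar top [[492.  95. 126.]
 [485.  -5. 126.]] scene [array([484.,  -6., 126.]), array([496.,  98., 126.])]
lid corners top FL FR BR [array([528., 148.,  98.]), array([511., -65.,  98.]), array([709., -83.,  98.])]
lid corners scene FL FR [array([534., 148.,  98.]), array([515., -62.,  98.])]
jar bottom scene front [623.   0.  98.]
cap top c1 [599.   5. 168.] scene [600.   7. 168.]
```

Run:
```python
from h import *
print(rows((599.5,5,255),-5))
```

```text
(array([ 0.5368, -0.283 , -0.005 ]), array([ 0.  ,  0.  , -9.68]))
```

Request:
{"method": "jog_arm", "body": {
  "commands": "0.537 -0.283 -0.005 0 0 -9.68 0;0.537 -0.283 -0.005 0 0 -9.68 0;0.537 -0.283 -0.005 0 0 -9.68 0;0.537 -0.283 -0.005 0 0 -9.68 0;0.537 -0.283 -0.005 0 0 -9.68 0;0.537 -0.283 -0.005 0 0 -9.68 0;0.537 -0.283 -0.005 0 0 -9.68 0;0.537 -0.283 -0.005 0 0 -9.68 0;0.537 -0.283 -0.005 0 0 -9.68 0;0.537 -0.283 -0.005 0 0 -9.68 0;0.537 -0.283 -0.005 0 0 -9.68 0;0.537 -0.283 -0.005 0 0 -9.68 0"
}}

```text
time_s: 2.6
tool_pos: [599.5, 4.0, 236.0]
eef_rot: [[0.088, 0.996, -0.001], [0.996, -0.088, -0.001], [-0.001, -0.001, -1.0]]
ft_force: [-1.5, -0.7, 0.8]
gripper_width: 85.1
finger_force: 0.0
```

Run:
```python
from h import *
s=ctrl.read_state();print(s['tool_pos'],s['ft_force'],s['time_s'],s['gripper_width'])
print(rows((599.5,5,137),-5))
```

```text
[599.45100369   3.96453778 235.98745947] [-1.48059734 -0.70582847  0.81571023] 2.6 85.14938844180008
(array([0.0012, 0.    , 0.1177]), array([-0.01,  0.01, -0.01]))
```

Request:
{"method": "jog_arm", "body": {
  "commands": "0.001 0 0.04 0 0 0 0;0.001 0 0.08 0 0 0 0;0.001 0 0.105 0 0 0 0;0.001 0 0.118 0 0 0 0;0.001 0 0.118 0 0 0 0;0.001 0 0.118 0 0 0 0.2;0.001 0 0.118 0 0 0 0.3;0.001 0 0.118 0 0 0 0.4;0.001 0 0.118 0 0 0 0.6;0.001 0 0.118 0 0 0 0.8;0.001 0 0.118 0 0 0 0.8;0.001 0 0.118 0 0 0 0.8"
}}

```text
time_s: 4.1
tool_pos: [600.7, 6.2, 119.7]
eef_rot: [[0.087, 0.996, 0.003], [0.996, -0.087, -0.0], [0.0, 0.003, -1.0]]
ft_force: [-0.4, -0.6, 6.2]
gripper_width: 49.6
finger_force: 61.7
```

Run:
```python
from h import *
s=ctrl.read_state();print(s['tool_pos'],s['ft_force'],s['time_s'],s['gripper_width'],s['finger_force'])
snap('scene','s1.png'); im=cv2.imread('pics/s1.png');cv2.imwrite('pics/s1c.png',cv2.resize(im[120:320,230:450],None,fx=2.5,fy=2.5))
```

```text
[600.71633784   6.16229394 119.65031432] [-0.36687963 -0.58929377  6.21615528] 4.1 49.60896630999426 61.657270684372634
```

View pics/s1c.png

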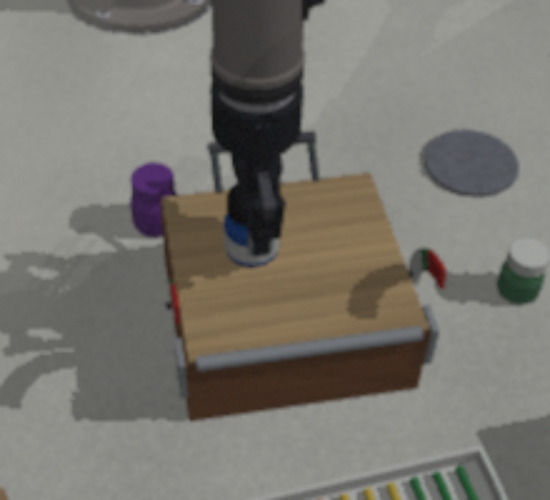

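The jar sits firmly in the grip, upright on the lid. Next I lift it and carry it over the cork.

Request:
{"method": "jog_arm", "body": {
  "commands": "0 0 -0.015 0 0 0 0.8;0 0 -0.045 0 0 0 0.8;0 0 -0.08 0 0 0 0.8;0 0 -0.1 0 0 0 0.8;-0.03 -0.006 -0.1 0 0 0 0.8;-0.075 -0.015 -0.1 0 0 0 0.8;-0.125 -0.024 -0.1 0 0 0 0.8;-0.175 -0.034 -0.1 0 0 0 0.8;-0.225 -0.043 -0.1 0 0 0 0.8;-0.275 -0.053 -0.1 0 0 0 0.8;-0.32 -0.062 -0.1 0 0 0 0.8;-0.343 -0.066 -0.1 0 0 0 0.8"
}}

```text
time_s: 5.65
tool_pos: [501.6, -333.7, 217.8]
eef_rot: [[0.092, 0.996, -0.003], [0.996, -0.092, -0.001], [-0.001, -0.002, -1.0]]
ft_force: [-0.4, 0.5, -2.4]
gripper_width: 49.8
finger_force: 62.5
```

Run:
```python
from h import *
snap('top','t2.png');snap('scene','s2.png')
s=ctrl.read_state();print(s['tool_pos'],s['ft_force'],s['time_s'],s['gripper_width'],s['finger_force'])
print(rows((505,-330,28.2+18.7),-5))
a=cv2.imread('pics/t2.png')[150:270,380:500];b=cv2.imread('pics/s2.png')[140:290,120:270]
cv2.imwrite('pics/m2.png',np.hstack([cv2.resize(a,(390,390)),cv2.resize(b,(390,390))]))
```

```text
[ 501.4365473  -334.28753614  217.59839338] [-0.89464318 -0.28961833 -1.41514905] 5.75 49.66355192182783 62.512155279982835
(array([0.005 , 0.0037, 0.1894]), array([-0.03,  0.02, -0.07]))
```

View pics/m2.png

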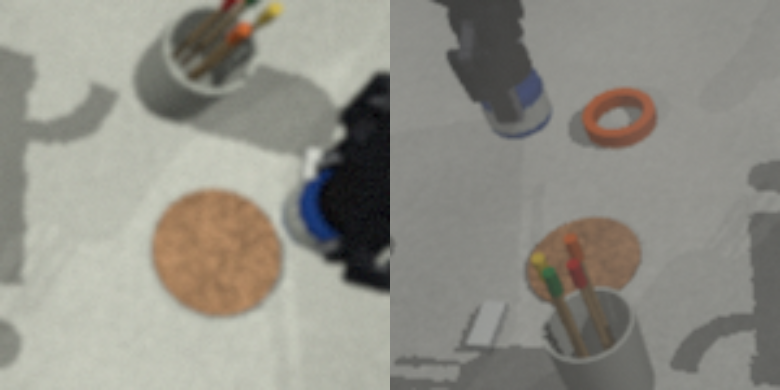

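The jar hangs upright in the grip, right of and above the cork in the view because of parallax. I'll lower it now, with numbers checked against the pose.

Request:
{"method": "jog_arm", "body": {
  "commands": "0.005 0.0037 0.04 0 0 0 0.8;0.005 0.0037 0.08 0 0 0 0.8;0.005 0.0037 0.12 0 0 0 0.8;0.005 0.0037 0.15 0 0 0 0.8;0.005 0.0037 0.17 0 0 0 0.8;0.005 0.0037 0.178 0 0 0 0.8;0.005 0.0037 0.178 0 0 0 0.8"
}}

```text
time_s: 6.62
tool_pos: [508.7, -323.9, 40.2]
eef_rot: [[0.086, 0.996, -0.0], [0.996, -0.086, 0.001], [0.001, -0.0, -1.0]]
ft_force: [0.1, 0.8, -2.6]
gripper_width: 49.2
finger_force: 62.5
```

Run:
```python
from h import *
snap('top','t3.png');snap('scene','s3.png')
s=ctrl.read_state();print(s['tool_pos'],s['ft_force'],s['time_s'],s['gripper_width'],s['finger_force'])
print(rows((505,-330,28.2+18.7),-5))
print(back('top',(467,216),230))
a=cv2.imread('pics/t3.png')[170:270,400:500];b=cv2.imread('pics/s3.png')[160:280,120:240]
cv2.imwrite('pics/m3.png',np.hstack([cv2.resize(a,(390,390)),cv2.resize(b,(390,390))]))
```

```text
[ 509.38791007 -325.00077464   41.48339818] [ 0.00949694 -0.34466737 -1.25114254] 6.725 49.333931188582405 62.4962891562609
(array([-0.0054, -0.004 ,  0.0133]), array([0.02, 0.  , 0.01]))
[ 497.41771229 -299.03996996  230.        ]
```

View pics/m3.png

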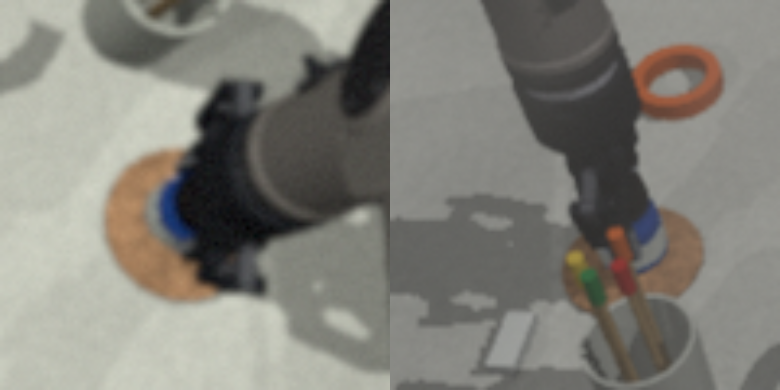

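The grip is about 10 mm off centre towards +y, so I'll shift, lower and release.

Request:
{"method": "jog_arm", "body": {
  "commands": "-0.0095 -0.0035 0 0 0 0 0.8;-0.0095 -0.0035 0.006 0 0 0 0.8;-0.0095 -0.0035 0.01 0 0 0 0.8;-0.0095 -0.0035 0.013 0 0 0 0.8;-0.0095 -0.0035 0.013 0 0 0 0.8;-0.0095 -0.0035 0.013 0 0 0 0.8"
}}

```text
time_s: 7.48
tool_pos: [503.7, -334.2, 28.0]
eef_rot: [[0.087, 0.996, -0.001], [0.996, -0.087, 0.0], [-0.0, -0.001, -1.0]]
ft_force: [-3.0, 2.1, 5.0]
gripper_width: 49.5
finger_force: 63.2
```

Force of +5 N shows contact with the cork. I'll release and rise.

Request:
{"method": "jog_arm", "body": {
  "commands": "0 0 0 0 0 0 0.3;0 0 0 0 0 0 0.15;0 0 0 0 0 0 0;0 0 0 0 0 0 0;0 0 0 0 0 0 0;0 0 -0.02 0 0 0 0;0 0 -0.06 0 0 0 0;0 0 -0.12 0 0 0 0;0 0 -0.18 0 0 0 0;0 0 -0.24 0 0 0 0;0.06 0 -0.24 0 0 0 0;0.12 0 -0.24 0 0 0 0"
}}

```text
time_s: 8.98
tool_pos: [515.0, -214.1, 268.5]
eef_rot: [[0.089, 0.996, 0.003], [0.996, -0.089, -0.001], [-0.0, 0.003, -1.0]]
ft_force: [1.0, -0.0, -0.6]
gripper_width: 85.5
finger_force: 0.0
```

Run:
```python
from h import *
snap('top','t4.png');snap('scene','s4.png')
for c in('top','scene'):
  for r in ctrl.boxes_of(c,'jar_centre')[:3]: print(c,np.round(r['uv']),r['p'],np.round(back(c,r['uv'],41)))
s=ctrl.read_state();print(s['tool_pos'],s['ft_force'],s['time_s'])
a=cv2.imread('pics/t4.png')[170:270,400:500];b=cv2.imread('pics/s4.png')[170:290,140:260]
cv2.imwrite('pics/m4.png',np.hstack([cv2.resize(a,(390,390)),cv2.resize(b,(390,390))]))
for t in((490,44.5,215),(490,44.5,128)):print(rows(t,-5))
```

```text
top [352. 246.] 0.58 [456. -64.  41.]
scene [187. 231.] 0.85 [ 505. -340.   41.]
scene [291. 199.] 0.73 [459. -67.  41.]
[ 514.77057785 -213.06914724  267.72595743] [-0.1781397  -0.58535336  0.2595509 ] 9.175
(array([ 0.2547, -0.0461,  0.0712]), array([0.01, 0.01, 0.04]))
(array([ 0.2547, -0.0462,  0.1582]), array([0.01, 0.01, 0.04]))
```

View pics/m4.png

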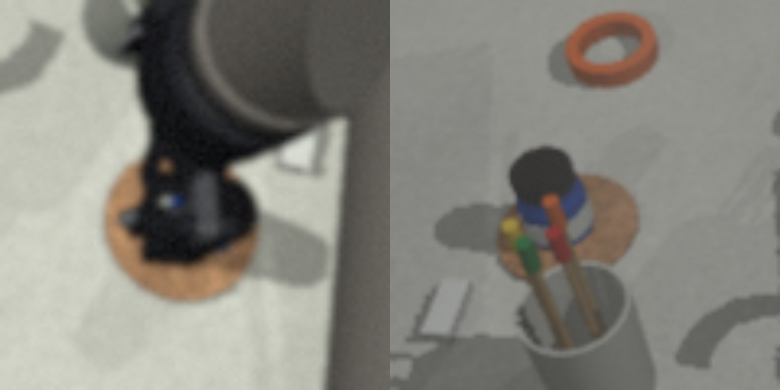

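The jar stands upright on the cork, slightly to the left in the scene view (foot near (191,242)). I'll check it from the top once the arm has moved away. Next I go over the bar.

Request:
{"method": "jog_arm", "body": {
  "commands": "0.06 -0.011 0 0 0 0 0;0.12 -0.022 0 0 0 0 0;0.18 -0.033 0.02 0 0 0 0;0.23 -0.042 0.05 0 0 0 0;0.255 -0.046 0.071 0 0 0 0;0.255 -0.046 0.071 0 0 0 0;0.255 -0.046 0.071 0 0 0 0"
}}

```text
time_s: 10.05
tool_pos: [491.9, 40.5, 196.7]
eef_rot: [[0.091, 0.996, 0.001], [0.996, -0.091, -0.001], [-0.001, 0.001, -1.0]]
ft_force: [0.5, -0.2, 0.1]
gripper_width: 85.4
finger_force: 0.0
```

Run:
```python
from h import *
t=snap('top','t5.png')
k=t[205:250,425:475].astype(int)
h=cv2.cvtColor(t,cv2.COLOR_RGB2HSV)
for nm,lo,hi,z in(('cap',(0,0,0),(180,255,50),76),('cork',(5,70,60),(20,255,255),6)):
    m=np.zeros(h.shape[:2],np.uint8);m[205:255,420:475]=cv2.inRange(h,lo,hi)[205:255,420:475]
    n,l,st,ce=cv2.connectedComponentsWithStats(m);i=1+np.argmax(st[1:,4]);print(nm,st[i],back('top',ce[i],z))
for r in ctrl.boxes_of('top','jar_centre')[:3]: print(np.round(r['uv']),r['p'],np.round(back('top',r['uv'],41)))
s=ctrl.read_state();print(s['tool_pos'],s['ft_force'],s['time_s']);print(rows((490,44.5,126),-5))
```

```text
cap [448 216  17  17 223] [ 502.23739966 -332.27571539   76.        ]
cork [427 208  39  39 743] [ 500.83837108 -321.53283556    6.        ]
[452. 228.] 0.77 [ 497. -334.   41.]
[438. 232.] 0.28 [ 488. -295.   41.]
[492.08917401  40.60768182 197.11408401] [-0.77086399  0.01357102  0.23285795] 10.15
(array([ 0.0038, -0.0026,  0.0898]), array([ 0.02,  0.01, -0.04]))
```

The jar is within about 5 mm of the cork centre. I'll lower onto the bar and pinch it.

Request:
{"method": "jog_arm", "body": {
  "commands": "0.004 -0.0025 0.03 0 0 0 0;0.004 -0.0025 0.06 0 0 0 0;0.004 -0.0025 0.08 0 0 0 0;0.004 -0.0025 0.09 0 0 0 0;0.004 -0.0025 0.09 0 0 0 0.3;0.004 -0.0025 0.09 0 0 0 0.6;0.004 -0.0025 0.09 0 0 0 0.75;0.004 -0.0025 0.09 0 0 0 0.85;0.004 -0.0025 0.09 0 0 0 1;0.004 -0.0025 0.09 0 0 0 1;0.004 -0.0025 0.09 0 0 0 1;0.004 -0.0025 0.09 0 0 0 1"
}}

```text
time_s: 11.65
tool_pos: [488.9, 47.4, 106.5]
eef_rot: [[0.087, 0.996, 0.001], [0.996, -0.087, -0.0], [0.0, 0.001, -1.0]]
ft_force: [-0.8, -0.1, 3.3]
gripper_width: 10.0
finger_force: 58.5
```

```bash
cat >> h.py <<'E'
def arc(B0,th0,th1,n,yaw=-5):
    """tool-frame shifts (m) along the bar's circle from current bar angle th0 to th1"""
    s=ctrl.read_state();T=np.array(s['eef_rot']);u=np.array([np.cos(np.radians(yaw)),np.sin(np.radians(yaw)),0])
    r=np.hypot(232,36);a0=np.arctan2(36,-232)
    P=lambda t:r*(np.cos(a0-t)*u+np.array([0,0,np.sin(a0-t)]))
    for t in np.linspace(th0,th1,n+1)[1:]: print(round(t,3),np.round(T.T@(P(t)-P(th0))/1000,4))
E
python3 - <<'E'
from h import *
s=ctrl.read_state();print(s['tool_pos'],s['ft_force'],s['time_s'],s['gripper_width'],s['finger_force'])
arc(None,0,0.6,12)
E
```

```text
[488.90456197  47.44373784 106.54930602] [-0.80067485 -0.08189296  3.32788646] 11.65 9.977452681449165 58.53282988071442
0.05 [-0.      0.0021 -0.0115]
0.1 [-0.      0.0048 -0.023 ]
0.15 [-0.      0.008  -0.0343]
0.2 [-0.      0.0118 -0.0454]
0.25 [-0.      0.0162 -0.0563]
0.3 [-0.      0.021  -0.0669]
0.35 [-0.      0.0265 -0.0774]
0.4 [-0.      0.0324 -0.0875]
0.45 [-0.      0.0388 -0.0973]
0.5 [-0.      0.0457 -0.1068]
0.55 [-0.      0.0531 -0.1159]
0.6 [-0.      0.0609 -0.1247]
```

Request:
{"method": "jog_arm", "body": {
  "commands": "0 0.0021 -0.0115 0 0 0 1;0 0.0048 -0.023 0 0 0 1;0 0.008 -0.0343 0 0 0 1;0 0.0118 -0.0454 0 0 0 1;0 0.0162 -0.0563 0 0 0 1;0 0.021 -0.0669 0 0 0 1;0 0.0265 -0.0774 0 0 0 1;0 0.0324 -0.0875 0 0 0 1;0 0.0388 -0.0973 0 0 0 1;0 0.0457 -0.1068 0 0 0 1;0 0.0531 -0.1159 0 0 0 1;0 0.0609 -0.1247 0 0 0 1"
}}

```text
time_s: 13.15
tool_pos: [546.9, 42.7, 232.1]
eef_rot: [[0.086, 0.996, -0.006], [0.996, -0.086, -0.0], [-0.001, -0.006, -1.0]]
ft_force: [-8.2, 1.1, 3.8]
gripper_width: 10.4
finger_force: 58.4
```

Run:
```python
from h import *
s=ctrl.read_state();print(s['tool_pos'],s['ft_force'],s['moment'],s['time_s'],s['gripper_width'],s['finger_force'],np.round(s['eef_rot'],3))
arc(None,0.6,1.01,8)
im=snap('scene','s6.png');im=cv2.imread('pics/s6.png');cv2.imwrite('pics/s6c.png',cv2.resize(im[120:320,230:450],None,fx=2.7,fy=2.7))
```

```text
[546.91583534  42.67854177 232.07832354] [-8.2362895   1.07861756  3.79667435] [0.25739896 2.13029928 0.07451986] 13.15 10.407243700168582 58.42120707035065 [[ 0.086  0.996 -0.006]
 [ 0.996 -0.086 -0.   ]
 [-0.001 -0.006 -1.   ]]
0.651 [-0.      0.0084 -0.0086]
0.702 [-0.      0.0172 -0.0168]
0.754 [-0.      0.0265 -0.0245]
0.805 [-0.0001  0.0361 -0.0317]
0.856 [-0.0001  0.0461 -0.0384]
0.908 [-0.0001  0.0564 -0.0446]
0.959 [-0.0001  0.067  -0.0503]
1.01 [-0.0001  0.0779 -0.0554]
```

View pics/s6c.png

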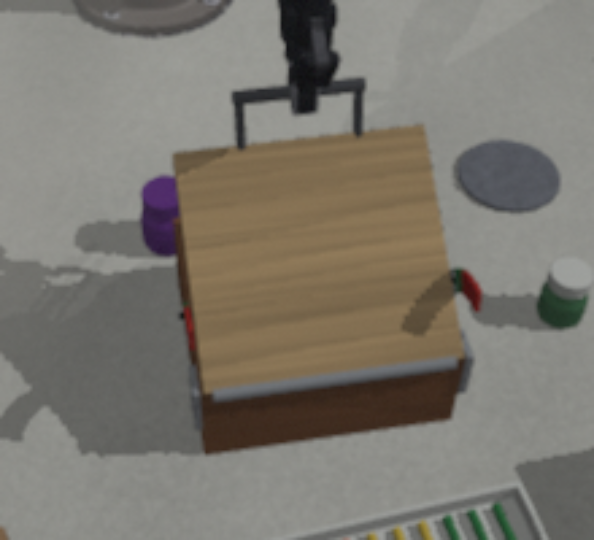

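The lid is raised with the bar in the fingers, bar mid at about (341,154) in the scene image. I'll go on to about 0.86 and check.

Request:
{"method": "jog_arm", "body": {
  "commands": "0 0.0042 -0.0044 0 0 0 1;0 0.0084 -0.0086 0 0 0 1;0 0.0128 -0.0127 0 0 0 1;0 0.0172 -0.0168 0 0 0 1;0 0.0218 -0.0207 0 0 0 1;0 0.0265 -0.0245 0 0 0 1;0 0.0313 -0.0281 0 0 0 1;0 0.0361 -0.0317 0 0 0 1;0 0.0411 -0.0351 0 0 0 1;0 0.0461 -0.0384 0 0 0 1;0 0.0461 -0.0384 0 0 0 1;0 0.0461 -0.0384 0 0 0 1"
}}

```text
time_s: 14.7
tool_pos: [594.5, 38.8, 273.7]
eef_rot: [[0.087, 0.996, 0.001], [0.996, -0.087, 0.0], [0.0, 0.001, -1.0]]
ft_force: [-8.9, 0.2, 11.5]
gripper_width: 9.7
finger_force: 59.0
```

```bash
cat >> h.py <<'E'
def est(u0=np.array([488.9,47.4,106.5])):
    s=ctrl.read_state();d=np.array(s['tool_pos'])-u0;u=np.array([np.cos(np.radians(5)),-np.sin(np.radians(5)),0])
    x=-232+d@u;z=36+d[2];return np.arctan2(36,-232)-np.arctan2(z,x),np.hypot(x,z)
E
python3 - <<'E'
from h import *
s=ctrl.read_state();print(s['tool_pos'],s['ft_force'],s['moment'],s['time_s'],s['gripper_width'],s['finger_force'],est())
arc(None,0.856,1.01,6)
b=np.array([488.9,47.4,126])
im=snap('scene','s7.png')
d=np.array(s['tool_pos'])-[488.9,47.4,106.5];print('pred bar px',proj('scene',b+d))
for r in ctrl.boxes_of('scene','lid_bar')[:2]:print(r)
u=np.array([np.cos(np.radians(5)),-np.sin(np.radians(5)),0]);v=np.array([-u[1],u[0],0]);h=b+232*u;h[2]=90
for t in(.7,.8,.9,1.0):
  # lid front edge right/left, panel top 8mm above hinge
  c=h-200*np.cos(t)*u-8*0*u+[0,0,200*np.sin(t)]+8*(np.sin(t)*-u*-0+np.array([0,0,np.cos(t)]))-8*np.sin(t)*u*-1
  print(t,[np.round((proj('scene',c+k*v)-[230,120])*2.7) for k in(-108,108)])
cv2.imwrite('pics/s7c.png',cv2.resize(cv2.imread('pics/s7.png')[120:320,230:450],None,fx=2.7,fy=2.7))
E
```

```text
[594.48400064  38.82819301 273.65575511] [-8.87569861  0.22388381 11.51575446] [0.18495929 2.19719831 0.08183274] 14.7 9.718215479204027 58.951839208602905 (np.float64(0.8614502469996981), np.float64(239.0942936631474))
0.882 [-0.      0.0051 -0.0031]
0.907 [-0.      0.0104 -0.0061]
0.933 [-0.      0.0157 -0.009 ]
0.959 [-0.      0.021  -0.0117]
0.984 [-0.      0.0265 -0.0143]
1.01 [-0.      0.032  -0.0168]
pred bar px [346.1125062  150.16793991]
{'uv': [347.9, 214.4], 'p': 0.91}
0.7 [array([173., 145.]), array([432., 116.])]
0.8 [array([173., 144.]), array([439., 114.])]
0.9 [array([175., 145.]), array([447., 115.])]
1.0 [array([176., 149.]), array([455., 118.])]
```

View pics/s7c.png

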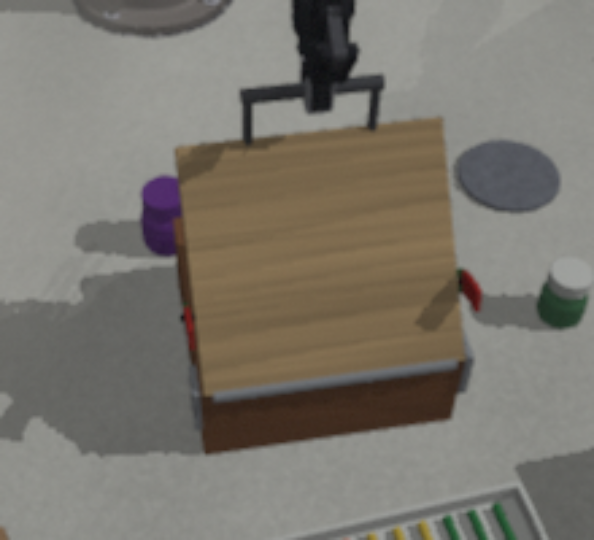

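The lid's front edge at crop (176,147)–(443,118) fits about 0.85 rad, in agreement with the pose estimate. I'll ease past the balance point and relieve a few mm of radial strain on the way.

Request:
{"method": "jog_arm", "body": {
  "commands": "0 0.0035 -0.0035 0 0 0 1;0 0.007 -0.0065 0 0 0 1;0 0.0105 -0.009 0 0 0 1;0 0.014 -0.0112 0 0 0 1;0 0.0175 -0.0132 0 0 0 1;0 0.021 -0.0152 0 0 0 1;0 0.0245 -0.0172 0 0 0 1;0 0.028 -0.019 0 0 0 1;0 0.032 -0.0208 0 0 0 1;0 0.032 -0.0208 0 0 0 1;0 0.032 -0.0208 0 0 0 1;0 0.032 -0.0208 0 0 0 1"
}}

```text
time_s: 16.3
tool_pos: [627.6, 36.1, 292.2]
eef_rot: [[0.087, 0.996, 0.003], [0.996, -0.087, 0.001], [0.001, 0.002, -1.0]]
ft_force: [-2.8, 2.8, 5.5]
gripper_width: 9.6
finger_force: 58.8
```

```bash
cat >> h.py <<'E'
def vis(fn):
    """lid angle from the panel's front edge in the scene picture: match of wood-coloured area"""
    im=snap('scene',fn);w=cv2.inRange(cv2.cvtColor(im,cv2.COLOR_RGB2HSV),(8,60,60),(25,255,255))>0
    b=np.array([488.9,47.4,126]);u=np.array([np.cos(np.radians(5)),-np.sin(np.radians(5)),0]);v=np.array([-u[1],u[0],0]);h=b+232*u;h[2]=90
    sub=np.zeros_like(w);sub[150:275,280:405]=1;best=[]
    for t in np.arange(.6,1.25,.01):
        e=-np.cos(t)*u+np.array([0,0,np.sin(t)]);n=np.sin(t)*u+np.array([0,0,np.cos(t)])
        q=np.array([proj('scene',h+8*n+a*e+k*v) for a,k in((2,-108),(200,-108),(200,108),(2,108))])
        m=np.zeros(w.shape,np.uint8);cv2.fillPoly(m,[np.int32(q*16)],1,shift=4);m=m>0
        best.append(((m&w&sub).sum()/((m|(w&sub)).sum()),round(t,2)))
    return sorted(best)[::-1][:3]
E
python3 - <<'E'
from h import *
s=ctrl.read_state();print(s['tool_pos'],s['ft_force'],s['time_s'],s['gripper_width'],s['finger_force'],est())
print(vis('s8.png'))
arc(None,1.02,.82,10)
E
```

```text
[627.63636989  36.09431597 292.20881065] [-2.76008238  2.79241489  5.52586971] 16.3 9.59401940187649 58.81602108478546 (np.float64(1.0204185567470596), np.float64(240.34930637560961))
[(np.float64(0.8961546164630483), np.float64(1.02)), (np.float64(0.8948789757951591), np.float64(0.99)), (np.float64(0.894789679751029), np.float64(1.05))]
1.0 [-0.     -0.0043  0.0018]
0.98 [-0.     -0.0086  0.0038]
0.96 [-0.     -0.0128  0.0058]
0.94 [-0.     -0.017   0.0079]
0.92 [-0.     -0.0212  0.0101]
0.9 [-0.     -0.0253  0.0124]
0.88 [-0.     -0.0294  0.0147]
0.86 [-0.     -0.0334  0.0171]
0.84 [-0.     -0.0373  0.0197]
0.82 [-0.     -0.0413  0.0222]
```

Both estimates give 1.02 rad, past balance and held. Now I ease it back to about 0.82.

Request:
{"method": "jog_arm", "body": {
  "commands": "0 -0.0043 0.0018 0 0 0 1;0 -0.0086 0.0038 0 0 0 1;0 -0.0128 0.0058 0 0 0 1;0 -0.017 0.0079 0 0 0 1;0 -0.0212 0.0101 0 0 0 1;0 -0.0253 0.0124 0 0 0 1;0 -0.0294 0.0147 0 0 0 1;0 -0.0334 0.0171 0 0 0 1;0 -0.0373 0.0197 0 0 0 1;0 -0.0413 0.0222 0 0 0 1;0 -0.0413 0.0222 0 0 0 1;0 -0.0413 0.0222 0 0 0 1"
}}

```text
time_s: 17.85
tool_pos: [586.5, 39.4, 268.7]
eef_rot: [[0.087, 0.996, 0.001], [0.996, -0.087, 0.001], [0.001, 0.001, -1.0]]
ft_force: [-2.2, 2.0, 4.4]
gripper_width: 9.9
finger_force: 59.9
```

Request:
{"method": "jog_arm", "body": {
  "commands": "0 0 0 0 0 0 1;0 0 0 0 0 0 1;0 0 0 0 0 0 1;0 0 0 0 0 0 1;0 0 0 0 0 0 1;0 0 0 0 0 0 1"
}}

```text
time_s: 18.6
tool_pos: [586.3, 39.4, 268.6]
eef_rot: [[0.087, 0.996, 0.001], [0.996, -0.087, 0.001], [0.001, 0.001, -1.0]]
ft_force: [-1.9, 4.1, 5.1]
gripper_width: 9.9
finger_force: 59.9
```

Run:
```python
from h import *
s=ctrl.read_state();print(s['tool_pos'],s['ft_force'],s['time_s'],s['gripper_width'],s['finger_force'],est(),np.abs(s['qd']).max())
print(vis('s9.png'))
t=snap('top','t9.png')
for n in ('jar_centre',):
  for c,z in(('top',41),('scene',41)):
    for r in ctrl.boxes_of(c,n)[:3]:print(c,r['uv'],r['p'],np.round(back(c,r['uv'],z)))
print(est(),ctrl.read_state()['time_s'])
```

```text
[586.29093248  39.44399705 268.56834218] [-1.85951836  4.12326288  5.13913556] 18.6 9.940703263019405 59.90335822105408 (np.float64(0.8210579961723488), np.float64(239.298698877198)) 0.1100055565645139
[(np.float64(0.9130162703379224), np.float64(0.64)), (np.float64(0.9121465968586387), np.float64(0.63)), (np.float64(0.9121465968586387), np.float64(0.62))]
top [449.5, 224.8] 0.7 [ 505. -328.   41.]
scene [188.6, 232.0] 0.82 [ 509. -336.   41.]
scene [287.3, 200.6] 0.56 [462. -77.  41.]
scene [157.7, 265.1] 0.53 [ 593. -407.   41.]
(np.float64(0.8209535474590344), np.float64(239.29243951349798)) 18.8
```

The visual score is flat and disagrees here, so I'll cross-check using the bar's ends against the saved pictures.

Run:
```python
from h import *
b=np.array([488.9,47.4,126]);u=np.array([np.cos(np.radians(5)),-np.sin(np.radians(5)),0]);v=np.array([-u[1],u[0],0]);h=b+232*u;h[2]=90
for t in(.6,.7,.8,.82,.86,.9,1.02):
  e=-np.cos(t)*u+np.array([0,0,np.sin(t)]);n=np.sin(t)*u+np.array([0,0,np.cos(t)])
  print(t,[np.round(proj('scene',h+8*n+200*e+k*v),1) for k in(-108,108)],'bar end +y',np.round(proj('scene',h+232*e+36*n+55*v),1))
# rightmost wood pixel near front edge; rightmost dark bar pixel above it
for f in('s6','s7','s8','s9'):
  im=cv2.imread(f'pics/{f}.png');w=cv2.inRange(cv2.cvtColor(im,cv2.COLOR_BGR2HSV),(8,60,60),(25,255,255))
  right=[int(np.flatnonzero(w[r,360:420]).max())+360 for r in(166,168,170,172,176)]
  top=[int(np.flatnonzero(w[140:260,c]).min())+140 for c in(300,320,385)]
  g=im[140:163,355:385].max(2)<95;ys,xs=np.nonzero(g)
  print(f,right,top,'bar right',xs.max()+355 if len(xs) else None, ys.min()+140 if len(ys) else None)
```

```text
0.6 [array([293.7, 175.1]), array([387.8, 164.6])] bar end +y [365.4 150. ]
0.7 [array([293.9, 173.8]), array([390.1, 163.1])] bar end +y [367.8 148.9]
0.8 [array([294.2, 173.3]), array([392.7, 162.4])] bar end +y [370.4 148.9]
0.82 [array([294.3, 173.3]), array([393.3, 162.3])] bar end +y [371.  149.1]
0.86 [array([294.5, 173.5]), array([394.4, 162.4])] bar end +y [372.2 149.5]
0.9 [array([294.7, 173.8]), array([395.6, 162.6])] bar end +y [373.3 150.1]
1.02 [array([295.4, 175.6]), array([399.2, 164.1])] bar end +y [377.1 153.1]Traceback (most recent call last):
  File "<stdin>", line 9, in <module>
    return umr_maximum(a, axis, None, out, keepdims, initial, where)
ValueError: zero-size array to reduction operation maximum which has no identity
```

Run:
```python
from h import *
for f in('s6','s7','s8','s9'):
  im=cv2.imread(f'pics/{f}.png');w=cv2.inRange(cv2.cvtColor(im,cv2.COLOR_BGR2HSV),(8,60,60),(25,255,255))
  R=[(np.flatnonzero(w[r,360:420]).max()+360) if w[r,360:420].any() else 0 for r in range(166,186,3)]
  g=im[140:163,360:385].max(2)<100;ys,xs=np.nonzero(g)
  print(f,R,'bar right',xs.max()+360 if len(xs) else None)
```

```text
s6 [0, np.int64(386), np.int64(387), np.int64(387), np.int64(388), np.int64(389), np.int64(389)] bar right 364
s7 [np.int64(393), np.int64(393), np.int64(393), np.int64(394), np.int64(394), np.int64(394), np.int64(394)] bar right 371
s8 [np.int64(397), np.int64(397), np.int64(398), np.int64(398), np.int64(398), np.int64(398), np.int64(399)] bar right 376
s9 [np.int64(392), np.int64(392), np.int64(392), np.int64(393), np.int64(393), np.int64(393), np.int64(394)] bar right 370
```

The bar ends (offset −1 px throughout) confirm 1.02 rad at the peak and about 0.82 rad now. I'm handing in.

```bash
python3 -c "
from workcell import ctrl
print(ctrl.finish_job())"
```

```text
the job is handed in; nothing more can be done
None
```

The job is handed in: the blue jar stands upright within about 10 mm of the cork's centre, and the gripper is holding the lid still at about 0.82 rad, in the green zone, after raising it to about 1.02 rad. Both angles are my estimates from the arm pose and the camera; the hand-in gave no verdict.

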